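Roll the loose ink roller into its V rest

ROBOT

A 6-joint arm with a two-finger parallel gripper is mounted at the origin on a cart in front of the work surface, level with it; the furniture and walls round the work are solid. World frame = base frame: x ahead of the robot, y to its left, z up, the work surface at z = 0. Lengths are in m, angles in rad, forces in N, time in s.
With the tool pointing down it reaches from about 0.25 to 0.775 m from the base axis. Payload 4 kg.
Tool frame: the origin (TCP) lies on the centre line of the jaws, within the pads' length; the fingertips stand 8 mm ahead of it and the grasp point (between the pads) lies 11 mm behind it; y points along the fingers, x is the direction in which the jaws open and shut, and the axes are right-handed (so a half turn about y gives the same grasp; the last joint's range is limited). The gripper opens to 94 mm and grips with 3 to 60 N. Pads are 16 mm wide; open, the fingers measure 119 mm over their backs; the gripper's body (75 mm by 177 mm) begins 78 mm behind the grasp point.
Start: joints at [1.155, 0.087, 1.371, -0, 1.684, -0.103], TCP at [0.169, 0.523, 0.214] pointing down, gripper open.
Joint ranges: [-3.1, 3.1], [-0.76, 2.03], [0.27, 2.55], [-1.08, 4.22], [0.17, 2.65], [-2.57, 2.57]. Speed limits (rad/s): [2.79, 2.79, 3.14, 3.14, 3.14, 3.14].

INTERFACE

Orientations are given as [roll, pitch, yaw] about the fixed x, y, z axes, in that order (R = Rz(yaw) Ry(pitch) Rx(roll)).
In Python, from bench import robot gives the robot as it stands.
- The arm moves only by the tool step_arm, never from a script. Its argument "commands" is a list of rows, each an object with "xyz": the shift along the world's x, y, z in m, a list of three; "twist": the turn, a rotation vector about the world's x, y, z in degrees, a list of three. In form: [{"xyz": [tx, ty, tz], "twist": [ax, ay, az]}, ...]. A call has 1 to 12 rows; each row is the pose to reach, as a shift and turn from the pose commanded when the call began; what a row does not reach only later rows make up. A row lasts 1/12 s, in which the tool goes at most 41.7 mm and 7.16 degrees, less where a joint would pass 70% of its speed; a pose out of reach is approached as far as the arm can. A call with a gripper value outside its range is refused whole. "fingers" is the closure in counts, from 0 (fully open) to 255 (shut), set as the call begins (left out, the last holds). The fingers move at their own pace and stop on an object; the grip force is fixed at half the most. Time passes only in rows, so rows that repeat a pose let the fingers close. It gives the time, the measured TCP pose, the force and the opening at its end, in the units of the state.
- robot.get_obs(): the state, without advancing time (a new reading comes with each control period).
- robot.snapshot(name): name is "side" or "top" or "wrist"; returns (picture, depth): 400x640x3 uint8, red, green, blue; 400x640 float32, m along the optical axis (not along the pixel's ray), 0 where there is no reading.
- robot.camera_info(name): a dict with "fx", "fy", "cx", "cy" (pixels), "R" (3x3) and "t" (3): a world point X has camera coordinates R X + t. Camera axes: x right, y down, z forward; pixel columns grow to the right and rows downward; lengths in m; the calibration is good to about 2 mm. A picture is of the moment at which its call begins: read the wrist's pose just before it. camera_info takes no time and is no camera call; for the wrist camera it gives the pose at the moment of the call.
- robot.close_job(): hands the job in, once; it reports no verdict.
The state is a dict: "time": time; "joint_positions": joint angles; "qvel": joint speeds; "joint_torque": joint torques, N m; "tool_pos": TCP position; "ee_rot": TCP orientation; "wrist_force": force on the tool from outside, world axes, zero at the start; "wrist_torque": the same for the moment, N m; "width": finger opening in m.
Only numpy, scipy, OpenCV 4.12 (cv2) and the standard library are available. Lean on these libraries where they do the work, as an engineer would, in place of code of your own. Each camera call takes 0.05 s, during which the arm holds its last target.

TASK

Without picking it up, gently roll the loose black rubber roller along the bench by its side, up the ramp of the wooden V rest and over the lip, so that it drops into the V. Then push it endwise along the V until its far end touches the metal end stop, let go of it, and leave the other things on the bench where they are.

Things in the scene. Friction and masses are not known exactly. Their poses are not given: they have to be found in the camera images.
- roller: Loose black rubber ink roller: cylinder 54 mm across, 130 mm long, red end discs, a steel stub 20 mm across and 10 mm long on each end (150 mm in all). About 0.45 kg. Origin at its centre, 27 mm up on the bench; x runs along its axis, from the robot's side to the far side; y and z turn with it. It rolls freely, square to its axis; pushing one end hardly turns it on the bench.
- roller_rest: Wooden V rest fixed to the bench, 200 mm long along its x, which points away from the robot. Origin on the bench under the V's bottom line, midway; z up. V bottom at y = 0, 2 mm high, faces rising 30 degrees. On +y the face ends at y = 31 mm at a fence 6 mm thick, 41 mm high. A seated roller has its axis at y = 0, 33 mm high; touching the end stop, its centre is at x = 25 mm.
- lip_mid (a point): Middle of the rounded lip on the -y side of the V rest (the robot's right, where the roller lies): 11.6 mm high, at y = -18 mm of the rest. From the lip a plain wooden ramp, as long as the rest, goes down to the bench at y = -65 mm.
- stop_face (a point): Centre of the inner face of the upright aluminium end stop at the far end of the V (x = 100 mm of the rest), at the height of a seated roller's axis, 33 mm. The stop is 10 mm thick, 46 mm high and 52 mm wide. The near end of the V is open.
- tape: Roll of masking tape lying flat, 104 mm across, 25 mm high; bystander.
- gouge_orange: Small gouge with an orange wooden handle, 108 mm long, 25 mm wide, 19 mm high, to the left of the V rest; bystander.
- ink_tin_yellow: Ink tin with a yellow lid, 70 mm across, 63 mm high, at the back; bystander.
- scissors: Blue-handled scissors lying flat, 176 x 78 mm, 7 mm high, on the right; bystander.
There are look-alikes about, which are no part of the job. Of the things that look like the roller_rest, the larger one is meant.

How it is judged:
On the way:
1. the roller has really rolled: it has been turned about its axis by about half a turn (angle between roller's own z axis and vertical above 2.2 rad), for 0.05 s.
At the end, for the whole second after the job is handed in: The roller rests in the V (its axis within 4 mm sideways and in height of the seated position, parallel to the V within 0.05 rad), its far stub within 4 mm of the end stop, at rest (y of roller in the frame of roller_rest between -0.004 and 0.004 m and z of roller in the frame of roller_rest between 0.029 and 0.037 m and x of roller in the frame of roller_rest between 0.021 and 0.03 m and angle between the x axis of roller and the x axis of roller_rest, either way round below 0.05 rad and linear speed of roller below 0.02 m/s and angular speed of roller below 0.3 rad/s); the robot touches nothing.
It fails at once if the roller is lifted (its centre more than 55 mm above the bench; going over the lip takes it to 39 mm) (height (world z) of roller above 0.055 m).
It fails at once if the roller is flung (faster than 0.6 m/s) (linear speed of roller above 0.6 m/s).
It fails at once if a bystander is moved by more than 20 mm (distance of any of tape, gouge_orange, ink_tin_yellow, scissors from where it was at the start of the episode above 0.02 m).
It also fails if it takes over 51 s, if anything falls off the work surface, if the arm or the gripper's body presses on something with over 40 N, if the wrist force passes 120 N, or if a joint passes its speed limit or range.

## Working session

There is one attempt and no reset: what is moved stays moved. The work goes in short steps, Python scripts to look and compute and a tool call to move; the robot and the scene stay as the last step left them, time stands still between calls to the robot, and variables do not carry over. Pictures are saved under pics/ and viewed, and the job is handed in when it is done.

Besides the shell and the picture viewer there is one more tool, called by a JSON object that holds its "fn" and its "kwargs", one argument or row to a line. step_arm: Moves the arm, as the interface text tells. Its arguments: {"type":"object","properties":{"commands":{"type":"array"},"fingers":{"type":"number"}},"required":["commands"]}

```bash
mkdir -p pics
cat > h.py <<'E'
import numpy as np, cv2
from bench import robot
def snap(n,f):
    p,d=robot.snapshot(n); ci=robot.camera_info(n)
    cv2.imwrite(f'pics/{f}.png',p[:,:,::-1]); np.savez(f'/tmp/{f}.npz',p=p,d=d,**{k:np.array(v) for k,v in ci.items()})
    return p,d,ci
def cloud(d,ci):
    v,u=np.mgrid[:d.shape[0],:d.shape[1]]
    X=np.stack([(u-ci['cx'])/ci['fx']*d,(v-ci['cy'])/ci['fy']*d,d],-1)
    W=(X-np.array(ci['t']))@np.array(ci['R'])
    W[d==0]=np.nan
    return W
E
python3 - <<'E'
from h import *
print(robot.get_obs())
for n in('top','side'):
    snap(n,n+'0')
E
```

```text
{'time': 0.0, 'joint_positions': array([ 1.15486935e+00,  8.79280378e-02,  1.37223861e+00, -4.37813985e-05,
        1.68363183e+00, -1.03052637e-01]), 'qvel': array([ 1.10984707e-03,  1.86994441e-03, -3.43694721e-05, -3.73770398e-04,
       -1.00707703e-03, -8.40442334e-04]), 'joint_torque': array([ 4.80682775e-04, -3.40182602e+01, -3.02426040e+01,  7.17076147e-02,
        3.30380606e-02, -2.00905392e-04]), 'tool_pos': array([0.16906031, 0.52280147, 0.21232686]), 'ee_rot': array([-1.5706127 ,  0.0021986 ,  1.25791731]), 'wrist_force': array([ 0.31054078, -0.3618801 , -0.14161949]), 'wrist_torque': array([ 0.02706562, -0.0049611 ,  0.05378985]), 'width': 0.09381723643963587}
```

View pics/top0.png

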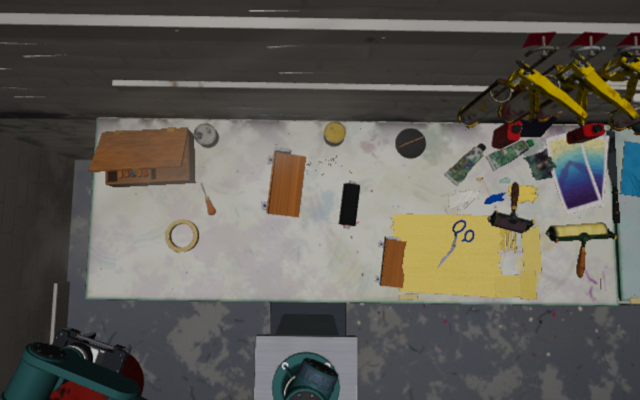

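View pics/side0.png

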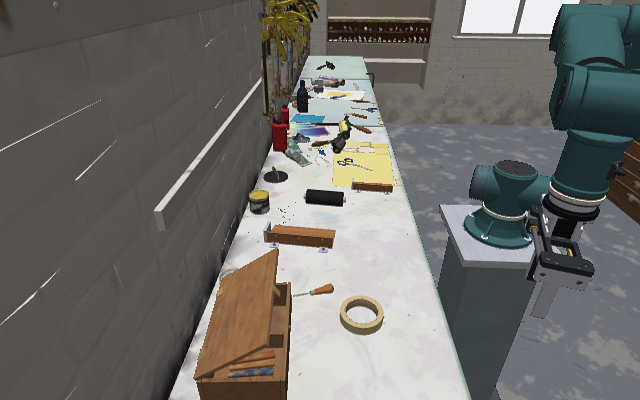

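The top view shows these candidates:
- **Roller:** the plain black cylinder at (349,204), or the handled brayers at (511,220) and (580,233). I choose the loose one without a handle.
- **Rest:** the large one at (287,183), or the small one at (393,262). I choose the larger.

Next I check the choice in a close crop and measure it.

Run:
```python
from h import *
z=np.load('/tmp/top0.npz'); W=cloud(z['d'],z); p=z['p']
c=p[135:245,250:375,::-1]; cv2.imwrite('pics/crop.png',cv2.resize(c,None,fx=5,fy=5,interpolation=cv2.INTER_CUBIC))
for u,v in[(349,204),(349,187),(348,222),(287,183),(393,262),(320,250),(305,155),(276,150),(298,216),(208,203),(334,132),(182,236),(460,235)]:
    print(u,v,W[v,u].round(3))
g=p.astype(int)
m=(g.sum(2)<120)&(np.abs(W[...,2]-.03)<.03); m[:,:335]=0;m[:,365:]=0;m[:175]=0;m[230:]=0
P=W[m]; P=P[~np.isnan(P[:,2])]; print(len(P),P.min(0),P.max(0)); r=cv2.minAreaRect(P[:,:2].astype(np.float32)*1000); print('roller',r, P.mean(0),np.percentile(P[:,2],[5,50,95]))
# rest: height map rows
for v in range(150,222,6):
    print(v,[(round(float(W[v,u,1])*1000),round(float(W[v,u,2])*1000)) for u in range(264,312,2)], W[v,288,0].round(3))
```

```text
349 204 [ 0.563 -0.128  0.053]
349 187 [ 0.616 -0.128  0.054]
348 222 [ 0.507 -0.126  0.051]
287 183 [0.631 0.068 0.013]
393 262 [ 0.384 -0.274  0.002]
320 250 [ 0.419 -0.041  0.003]
305 155 [0.725 0.012 0.004]
276 150 [0.733 0.104 0.036]
298 216 [0.526 0.031 0.003]
208 203 [0.563 0.318 0.015]
334 132 [ 0.789 -0.079  0.061]
182 236 [0.458 0.4   0.002]
460 235 [ 0.472 -0.489  0.001]
625 [ 0.49845358 -0.16158744  0.03159013] [ 0.6264769  -0.10130195  0.05942484]
roller ((563.2847900390625, -130.33096313476562), (49.02151870727539, 127.78472900390625), 83.17682647705078) [ 0.56324943 -0.12931197  0.04898364] [0.03952189 0.0497143  0.05643844]
150 [(146, -1), (139, -3), (133, -3), (126, 3), (120, -1), (110, 33), (104, 36), (97, 37), (91, 41), (84, 44), (78, 44), (71, 51), (65, 44), (59, 32), (54, 0), (48, -1), (41, -3), (35, 2), (28, -3), (22, -3), (15, 7), (9, 0), (2, 3), (-4, -5)] 0.733Traceback (most recent call last):
  File "<stdin>", line 11, in <module>
ValueError: cannot convert float NaN to integer
```

View pics/crop.png

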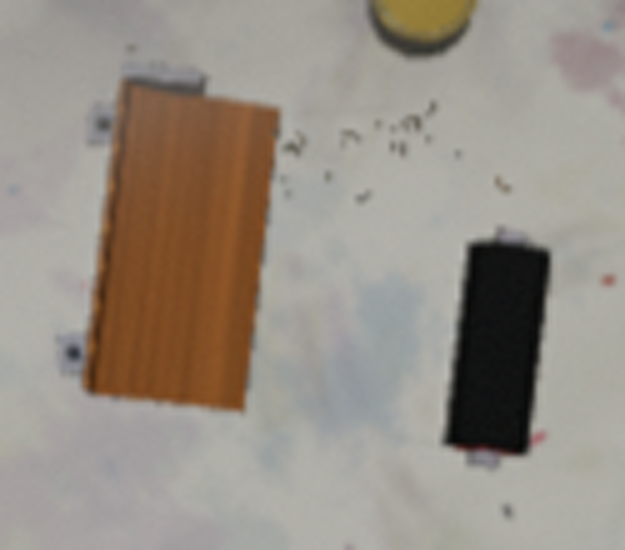

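```bash
cat >> h.py <<'E'
def proj(X,ci):
    c=np.atleast_2d(X)@np.array(ci['R']).T+np.array(ci['t']); return np.stack([c[:,0]/c[:,2]*ci['fx']+ci['cx'],c[:,1]/c[:,2]*ci['fy']+ci['cy']],1)
def T(q,P):
    c,s=np.cos(q[2]),np.sin(q[2]); P=np.array(P,float); return np.c_[c*P[:,0]-s*P[:,1]+q[0],s*P[:,0]+c*P[:,1]+q[1],P[:,2]]
E
python3 - <<'E'
from h import *
from scipy.optimize import least_squares as ls
z=np.load('/tmp/top0.npz')
print('cam',-z['R'].T@z['t'], z['fx'])
px=lambda L:np.array(L)/5-0.4+[250,135]   # cubic resize half pixel
M=[[.1,.037,.041],[-.1,.037,.041],[.1,-.065,0],[-.1,-.065,0]]
I=px([(122,82),(87,391),(280,108),(243,410)])
f=lambda q:(proj(T(q,M),z)-I).ravel()
s=ls(f,[.63,.05,-.1]); print('rest',s.x,s.fun.round(1))
h=.027
M2=[[.065,.027,h],[.065,-.027,h],[-.065,-.027,h],[-.065,.027,h]]
I2=px([(468,243),(550,251),(527,453),(445,443)])
f2=lambda q:(proj(T(q,M2),z)-I2).ravel()
s2=ls(f2,[.56,-.13,-.1]); print('roller',s2.x,s2.fun.round(1))
q=s.x; c,sn=np.cos(q[2]),np.sin(q[2]); d=s2.x[:2]-q[:2]
print('roller in rest',c*d[0]+sn*d[1],-sn*d[0]+c*d[1])
# depth checks
W=cloud(z['d'],z)
d=W[...,:2]-q[:2]; L=np.stack([c*d[...,0]+sn*d[...,1],-sn*d[...,0]+c*d[...,1]],-1)
for a in np.arange(-.08,.06,.005):
    m=(np.abs(L[...,0])<.08)&(np.abs(L[...,1]-a)<.0025); print(round(a*1000),(np.nanmedian(W[m][:,2])*1000).round(1),end='; ')
E
```

```text
cam [ 0.43870884 -0.01308465  1.50265414] 467.6684792523783
rest [ 0.62837565  0.08304325 -0.09368224] [-0.3 -0.7 -0.7  0.1  0.2 -0.   0.9  0.6]
roller [ 0.56502015 -0.13087067 -0.10650879] [-0.2 -0.4  0.2  0.   0.3  0.2 -0.3  0.2]
roller in rest -0.04306704603480135 -0.2189025232236011
-80 0.1; -75 -0.1; -70 0.5; -65 -0.8; -60 0.8; -55 1.8; -50 3.9; -45 4.7; -40 5.4; -35 7.6; -30 8.6; -25 9.5; -20 10.0; -15 11.8; -10 9.3; -5 6.6; 0 3.7; 5 3.9; 10 6.6; 15 9.8; 20 11.9; 25 15.2; 30 18.7; 35 39.1; 40 39.0; 45 1.9; 50 1.7; 55 0.6; 60 0.9;
```

{"fn": "step_arm", "kwargs": {
  "commands": [
    {"xyz": [0.03,-0.03,0],"twist": [0,0,-4]},
    {"xyz": [0.06,-0.06,0],"twist": [0,0,-8]},
    {"xyz": [0.09,-0.09,0],"twist": [0,0,-12]},
    {"xyz": [0.11,-0.12,0],"twist": [0,0,-16]},
    {"xyz": [0.13,-0.155,0],"twist": [0,0,-20]},
    {"xyz": [0.15,-0.19,0],"twist": [0,0,-24]},
    {"xyz": [0.17,-0.225,0],"twist": [0,0,-28]},
    {"xyz": [0.19,-0.26,0],"twist": [0,0,-32]},
    {"xyz": [0.21,-0.295,0],"twist": [0,0,-36]},
    {"xyz": [0.23,-0.33,0],"twist": [0,0,-40]},
    {"xyz": [0.25,-0.365,0],"twist": [0,0,-44]},
    {"xyz": [0.27,-0.4,0],"twist": [0,0,-48]}
  ]
}}

```text
time: 1.1
tool_pos: [0.4395, 0.1214, 0.2132]
ee_rot: [-1.571, 0.0, 0.417]
wrist_force: [0.9, 0.7, 0.0]
width: 0.0939
```

{"fn": "step_arm", "kwargs": {
  "commands": [
    {"xyz": [0.012,-0.035,0],"twist": [0,0,-4]},
    {"xyz": [0.024,-0.07,0],"twist": [0,0,-8]},
    {"xyz": [0.036,-0.105,0],"twist": [0,0,-12]},
    {"xyz": [0.048,-0.14,0],"twist": [0,0,-16]},
    {"xyz": [0.06,-0.175,0],"twist": [0,0,-20]},
    {"xyz": [0.072,-0.21,0],"twist": [0,0,-24]},
    {"xyz": [0.084,-0.245,0],"twist": [0,0,-27]},
    {"xyz": [0.096,-0.28,0],"twist": [0,0,-29.8]},
    {"xyz": [0.12,-0.314,0],"twist": [0,0,-29.8]},
    {"xyz": [0.12,-0.314,0],"twist": [0,0,-29.8]}
  ]
}}

```text
time: 1.93
tool_pos: [0.5607, -0.1966, 0.2093]
ee_rot: [-1.572, 0.004, -0.106]
wrist_force: [-0.8, -0.1, -1.6]
width: 0.0937
```

Run:
```python
from h import *
o=robot.get_obs(); print(o['time'],o['tool_pos'],o['ee_rot'],o['joint_positions'])
snap('wrist','w1')
```

```text
1.9333 [ 0.56074757 -0.19662277  0.20933591] [-1.57194003  0.00369106 -0.1059107 ] [-0.43133265  0.18937598  1.26429461 -0.00228021  1.69105344 -0.32569406]
```

View pics/w1.png

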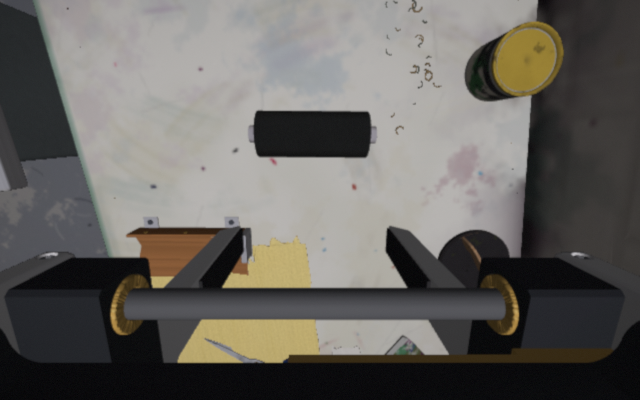

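Run:
```python
from h import *
z=np.load('/tmp/w1.npz'); W=cloud(z['d'],z); R=z['R'];C=-R.T@z['t']; print('cam',C)
def ray(u,v,h):
    d=R.T@np.array([(u-z['cx'])/z['fx'],(v-z['cy'])/z['fy'],1]); return C+d*(h-C[2])/d[2]
a,b=ray(249,133.5,.027),ray(377,134.5,.027); print(a,b,(a+b)/2,np.linalg.norm(b-a),np.arctan2(*(b-a)[[1,0]]))
P=W[105:165,262:366].reshape(-1,3); P=P[P[:,2]>.03]; print(P.mean(0),np.nanmax(P[:,2]))
# finger tips
for u,v in [(243,232),(392,230),(235,240)]: print(W[v,u])
```

```text
cam [ 0.56731609 -0.12736445  0.38225201]
[ 0.48772205 -0.11891533  0.027     ] [ 0.64004316 -0.13584272  0.027     ] [ 0.56388261 -0.12737902  0.027     ] 0.1532587986648052 -0.11067549967462305
[ 0.56447948 -0.12768022  0.05037845] 0.057849764105905435
[ 0.45914535 -0.24274332  0.02213596]
[ 0.60898003 -0.19085826  0.20957038]
[ 0.51342624 -0.18341255  0.22124969]
```

{"fn": "step_arm", "kwargs": {
  "commands": [
    {"xyz": [0,0,-0.03]},
    {"xyz": [0,0,-0.065]},
    {"xyz": [0,0,-0.1]},
    {"xyz": [0,0,-0.13]},
    {"xyz": [0,0,-0.155]},
    {"xyz": [0,0,-0.175]},
    {"xyz": [0,0,-0.182]},
    {"xyz": [0,0,-0.185]},
    {"xyz": [0,0,-0.185]},
    {"xyz": [0,0,-0.185]}
  ]
}}

```text
validation failed for argument at $.co...
```

Rows need a twist as well.

{"fn": "step_arm", "kwargs": {
  "commands": [
    {"xyz": [0,0,-0.03],"twist": [0,0,0]},
    {"xyz": [0,0,-0.065],"twist": [0,0,0]},
    {"xyz": [0,0,-0.1],"twist": [0,0,0]},
    {"xyz": [0,0,-0.13],"twist": [0,0,0]},
    {"xyz": [0,0,-0.155],"twist": [0,0,0]},
    {"xyz": [0,0,-0.175],"twist": [0,0,0]},
    {"xyz": [0,0,-0.182],"twist": [0,0,0]},
    {"xyz": [0,0,-0.185],"twist": [0,0,0]},
    {"xyz": [0,0,-0.185],"twist": [0,0,0]},
    {"xyz": [0,0,-0.185],"twist": [0,0,0]}
  ]
}}

```text
time: 2.82
tool_pos: [0.5603, -0.1907, 0.0303]
ee_rot: [-1.572, -0.003, -0.099]
wrist_force: [-0.5, 0.1, -0.1]
width: 0.0939
```

{"fn": "step_arm", "kwargs": {
  "commands": [
    {"xyz": [0,0.004,-0.003],"twist": [0,0,0]},
    {"xyz": [0.001,0.009,-0.004],"twist": [0,0,0]},
    {"xyz": [0.001,0.014,-0.004],"twist": [0,0,0]},
    {"xyz": [0.002,0.018,-0.004],"twist": [0,0,0]},
    {"xyz": [0.002,0.021,-0.004],"twist": [0,0,0]},
    {"xyz": [0.002,0.024,-0.004],"twist": [0,0,0]},
    {"xyz": [0.003,0.027,-0.004],"twist": [0,0,0]},
    {"xyz": [0.003,0.03,-0.004],"twist": [0,0,0]},
    {"xyz": [0.003,0.033,-0.004],"twist": [0,0,0]},
    {"xyz": [0.004,0.036,-0.004],"twist": [0,0,0]},
    {"xyz": [0.004,0.04,-0.004],"twist": [0,0,0]},
    {"xyz": [0.004,0.044,-0.004],"twist": [0,0,0]}
  ]
}}

```text
time: 3.82
tool_pos: [0.5633, -0.1464, 0.0245]
ee_rot: [-1.571, -0.0, -0.1]
wrist_force: [0.1, 0.3, 0.1]
width: 0.0942
```

Run:
```python
from h import *
p,d,c=snap('top','t2'); cv2.imwrite('pics/t2c.png',cv2.resize(p[120:270,230:390,::-1],None,fx=4,fy=4)); o=robot.get_obs(); print(o['tool_pos'])
snap('wrist','w2')
```

```text
[ 0.56321276 -0.14547687  0.02443274]
```

View pics/w2.png

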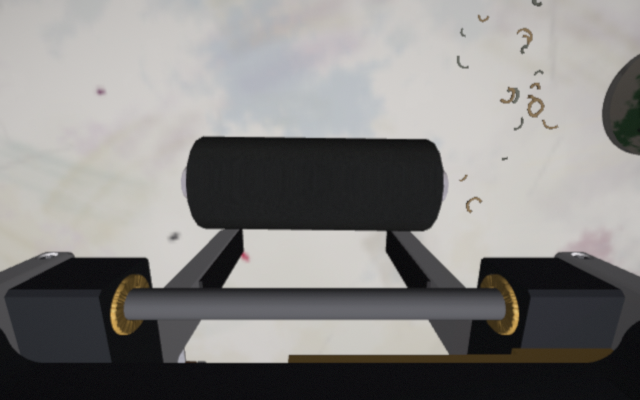

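View pics/t2c.png

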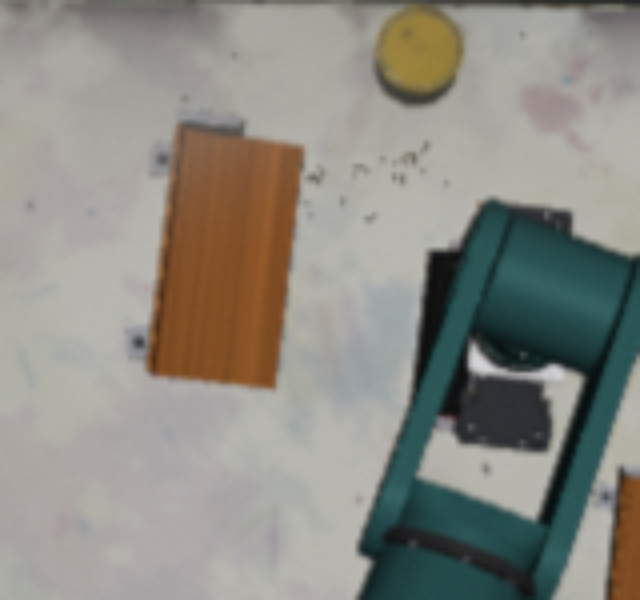

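The wrist view shows the roller at (315,183), square to the fingers and just ahead of both tips at (240,232) and (388,232). I keep rolling.

{"fn": "step_arm", "kwargs": {
  "commands": [
    {"xyz": [0.0005,0.005,0],"twist": [0,0,0]},
    {"xyz": [0.001,0.01,0],"twist": [0,0,0]},
    {"xyz": [0.0015,0.015,0],"twist": [0,0,0]},
    {"xyz": [0.002,0.02,0],"twist": [0,0,0]},
    {"xyz": [0.0025,0.025,0],"twist": [0,0,0]},
    {"xyz": [0.003,0.03,0],"twist": [0,0,0]},
    {"xyz": [0.0035,0.035,0],"twist": [0,0,0]},
    {"xyz": [0.004,0.04,0],"twist": [0,0,0]},
    {"xyz": [0.0045,0.045,0],"twist": [0,0,0]},
    {"xyz": [0.005,0.05,0],"twist": [0,0,0]},
    {"xyz": [0.0055,0.055,0],"twist": [0,0,0]},
    {"xyz": [0.006,0.06,0],"twist": [0,0,0]}
  ]
}}

```text
time: 4.92
tool_pos: [0.5693, -0.0862, 0.0245]
ee_rot: [-1.571, -0.0, -0.1]
wrist_force: [0.2, -0.4, -0.0]
width: 0.094
```

Run:
```python
from h import *
p,d,c=snap('wrist','w3'); o=robot.get_obs(); print(o['time'],o['tool_pos'])
```

```text
4.9667 [ 0.56934187 -0.08521077  0.02448724]
```

View pics/w3.png

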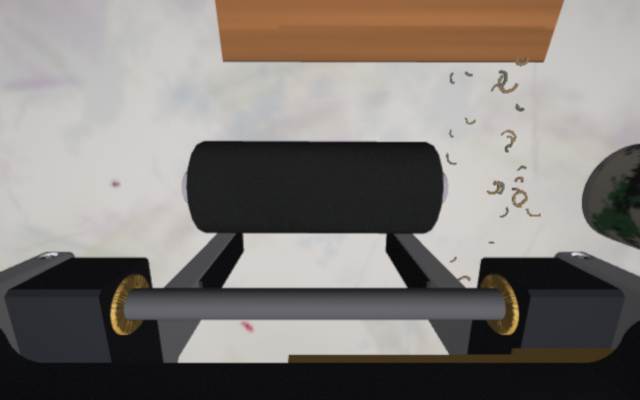

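Run:
```python
from h import *
z=np.load('/tmp/w3.npz'); R=z['R'];C=-R.T@z['t']
def ray(u,v,h):
    d=R.T@np.array([(u-z['cx'])/z['fx'],(v-z['cy'])/z['fy'],1]); return C+d*(h-C[2])/d[2]
a,b=ray(223.5,61.5,0),ray(545.5,61.5,0); m=(a+b)/2; yaw=np.arctan2(*(b-a)[[1,0]]); print(a,b,np.linalg.norm(a-b),yaw,'rest',m[:2]+.065*np.array([-np.sin(yaw),np.cos(yaw)]))
a,b=ray(187,186,.027),ray(443,186,.027); print('roller~',(a+b)/2,np.linalg.norm(a-b))
```

```text
[0.52363713 0.03045658 0.        ] [0.72447881 0.01062828 0.        ] 0.20181808541934534 -0.09840710017350163 rest [0.63044411 0.08522796]
roller~ [ 0.57340745 -0.04913354  0.027     ] 0.15264542986134613
```

{"fn": "step_arm", "kwargs": {
  "commands": [
    {"xyz": [0.0005,0.005,0],"twist": [0,0,0]},
    {"xyz": [0.001,0.01,0],"twist": [0,0,0]},
    {"xyz": [0.0015,0.015,0],"twist": [0,0,0]},
    {"xyz": [0.002,0.02,0],"twist": [0,0,0]},
    {"xyz": [0.0025,0.025,0],"twist": [0,0,0]},
    {"xyz": [0.003,0.03,0],"twist": [0,0,0]},
    {"xyz": [0.0035,0.035,0],"twist": [0,0,0]},
    {"xyz": [0.004,0.04,0],"twist": [0,0,0]},
    {"xyz": [0.0045,0.045,0],"twist": [0,0,0]},
    {"xyz": [0.005,0.05,0],"twist": [0,0,0]},
    {"xyz": [0.0055,0.055,0],"twist": [0,0,0]},
    {"xyz": [0.006,0.06,0],"twist": [0,0,0]}
  ]
}}

```text
time: 5.97
tool_pos: [0.5753, -0.0262, 0.0245]
ee_rot: [-1.571, -0.0, -0.1]
wrist_force: [-0.1, 0.2, -0.2]
width: 0.0941
```

{"fn": "step_arm", "kwargs": {
  "commands": [
    {"xyz": [0.0003,0.003,0],"twist": [0,0,0]},
    {"xyz": [0.0006,0.006,0],"twist": [0,0,0]},
    {"xyz": [0.0009,0.009,0],"twist": [0,0,0]},
    {"xyz": [0.0012,0.012,0],"twist": [0,0,0]},
    {"xyz": [0.0015,0.015,0],"twist": [0,0,0]},
    {"xyz": [0.0018,0.018,0],"twist": [0,0,0]},
    {"xyz": [0.0021,0.021,0],"twist": [0,0,0]},
    {"xyz": [0.0024,0.024,0],"twist": [0,0,0]},
    {"xyz": [0.0027,0.027,0],"twist": [0,0,0]},
    {"xyz": [0.003,0.03,0],"twist": [0,0,0]},
    {"xyz": [0.0033,0.033,0],"twist": [0,0,0]},
    {"xyz": [0.0036,0.036,0],"twist": [0,0,0]}
  ]
}}

```text
time: 6.97
tool_pos: [0.5803, 0.0055, 0.0267]
ee_rot: [-1.578, -0.004, -0.101]
wrist_force: [-0.5, -9.6, 6.9]
width: 0.0942
```

Run:
```python
from h import *
p,d,c=snap('wrist','w4'); o=robot.get_obs(); print(o['time'],o['tool_pos'],o['wrist_force'])
```

```text
7.0167 [0.58030832 0.0067443  0.02652724] [ 0.16093739 -6.03288822  3.84721984]
```

View pics/w4.png

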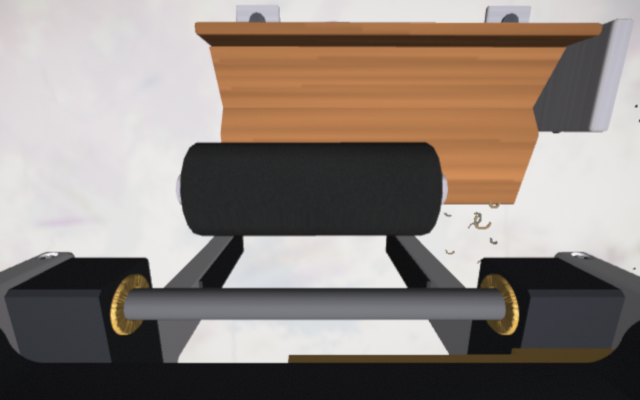

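{"fn": "step_arm", "kwargs": {
  "commands": [
    {"xyz": [0.0002,0.002,0],"twist": [0,0,0]},
    {"xyz": [0.0004,0.004,0],"twist": [0,0,0]},
    {"xyz": [0.0006,0.006,0],"twist": [0,0,0]},
    {"xyz": [0.0008,0.008,0],"twist": [0,0,0]},
    {"xyz": [0.001,0.01,0],"twist": [0,0,0]},
    {"xyz": [0.0012,0.012,0],"twist": [0,0,0]},
    {"xyz": [0.0014,0.014,0],"twist": [0,0,0]},
    {"xyz": [0.0016,0.016,0],"twist": [0,0,0]},
    {"xyz": [0.0018,0.018,0],"twist": [0,0,0]},
    {"xyz": [0.002,0.02,0],"twist": [0,0,0]}
  ]
}}

```text
time: 7.85
tool_pos: [0.5822, 0.0256, 0.0266]
ee_rot: [-1.577, -0.004, -0.101]
wrist_force: [-0.5, -9.0, 6.3]
width: 0.0939
```

Run:
```python
from h import *
p,d,c=snap('wrist','w5'); o=robot.get_obs(); print(o['time'],o['tool_pos'],o['wrist_force'])
```

```text
7.9 [0.58225322 0.02641592 0.02649686] [-0.09626611 -7.50868126  4.68885317]
```

View pics/w5.png

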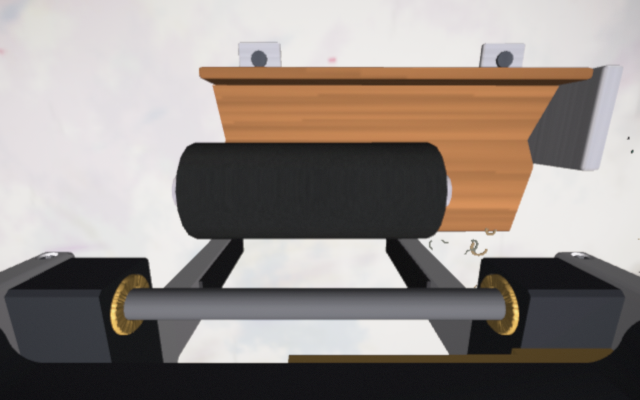

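{"fn": "step_arm", "kwargs": {
  "commands": [
    {"xyz": [0.0002,0.002,0],"twist": [0,0,0]},
    {"xyz": [0.0004,0.004,0],"twist": [0,0,0]},
    {"xyz": [0.0006,0.006,0],"twist": [0,0,0]},
    {"xyz": [0.0008,0.008,0],"twist": [0,0,0]},
    {"xyz": [0.0009,0.009,0],"twist": [0,0,0]},
    {"xyz": [0.001,0.01,0],"twist": [0,0,0]},
    {"xyz": [0.0011,0.011,0],"twist": [0,0,0]},
    {"xyz": [0.0012,0.012,0],"twist": [0,0,0]}
  ]
}}

```text
time: 8.57
tool_pos: [0.5818, 0.0418, 0.0241]
ee_rot: [-1.571, 0.001, -0.1]
wrist_force: [-0.3, -0.3, -0.6]
width: 0.0938
```

Run:
```python
from h import *
p,d,c=snap('wrist','w6'); o=robot.get_obs(); print(o['time'],o['tool_pos'],o['wrist_force'])
```

```text
8.6167 [0.5818697  0.04193757 0.02418687] [0.36122033 0.45065845 0.16369365]
```

View pics/w6.png

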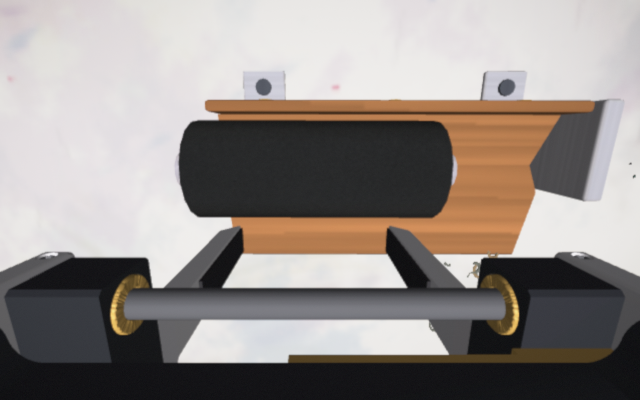

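It dropped into the V with no contact force, and now lies just below the fence in the wrist view at (316,169). I back off, rise, close the fingers and go to the near end.

{"fn": "step_arm", "kwargs": {
  "commands": [
    {"xyz": [-0.001,-0.012,0.01],"twist": [0,0,0]},
    {"xyz": [-0.002,-0.015,0.04],"twist": [0,0,0]},
    {"xyz": [-0.002,-0.015,0.075],"twist": [0,0,0]},
    {"xyz": [-0.02,-0.01,0.105],"twist": [0,0,0]},
    {"xyz": [-0.05,0.01,0.12],"twist": [0,0,0]},
    {"xyz": [-0.08,0.03,0.12],"twist": [0,0,0]},
    {"xyz": [-0.1,0.05,0.12],"twist": [0,0,0]},
    {"xyz": [-0.109,0.059,0.12],"twist": [0,0,0]},
    {"xyz": [-0.109,0.059,0.12],"twist": [0,0,0]},
    {"xyz": [-0.109,0.059,0.12],"twist": [0,0,0]},
    {"xyz": [-0.109,0.059,0.12],"twist": [0,0,0]},
    {"xyz": [-0.109,0.059,0.12],"twist": [0,0,0]}
  ],
  "fingers": 255
}}

```text
time: 9.62
tool_pos: [0.474, 0.0993, 0.1443]
ee_rot: [-1.571, 0.0, -0.101]
wrist_force: [-0.8, 0.5, 0.4]
width: 0.0175
```

Run:
```python
from h import *
o=robot.get_obs(); print(o['time'],o['tool_pos'],o['ee_rot'],o['width'])
snap('wrist','w7');p,d,c=snap('top','t7'); cv2.imwrite('pics/t7c.png',cv2.resize(p[120:270,230:390,::-1],None,fx=4,fy=4))
```

```text
9.6167 [0.47401665 0.09933352 0.14426363] [-1.57137620e+00  6.51713023e-05 -1.01185697e-01] 0.017482263066229378
```

View pics/w7.png

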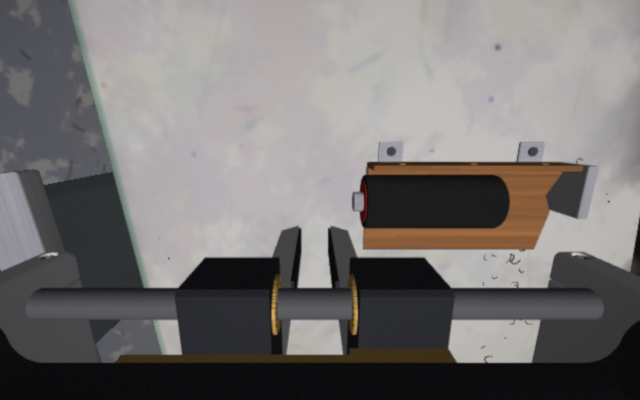

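View pics/t7c.png

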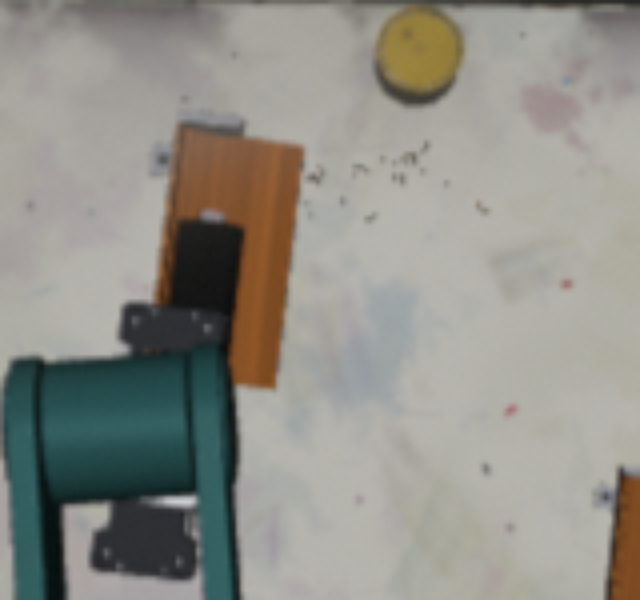

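Run:
```python
from h import *
z=np.load('/tmp/w7.npz'); R=z['R'];C=-R.T@z['t']
def ray(u,v,h):
    d=R.T@np.array([(u-z['cx'])/z['fx'],(v-z['cy'])/z['fy'],1]); return C+d*(h-C[2])/d[2]
a,b=ray(363.5,248.5,0),ray(537,248.5,0); m=(a+b)/2; yaw=np.arctan2(*(b-a)[[1,0]]); q=np.r_[m[:2]+.065*np.array([-np.sin(yaw),np.cos(yaw)]),yaw]
print(np.linalg.norm(a-b),'rest',q)
q=np.array([.630,.085,-.097]); c,s=np.cos(q[2]),np.sin(q[2])
def loc(P): d=P[:2]-q[:2]; return c*d[0]+s*d[1],-s*d[0]+c*d[1]
e=ray(352.5,201.5,.033); print('stub end',e,loc(e)); print('tool',loc(robot.get_obs()['tool_pos']))
print('red disc rim near top/bottom', loc(ray(362,177,.060)),loc(ray(362,228,.033)))
```

```text
0.20319912378834482 rest [ 0.63241556  0.084016   -0.09999645]
stub end [0.51225687 0.09548471 0.033     ] (np.float64(-0.1182050615111338), np.float64(-0.0009677552107226362))
tool (np.float64(-0.1568881790281629), np.float64(-0.0007002479809106073))
red disc rim near top/bottom (np.float64(-0.11397584432532175), np.float64(0.027909568331947562)) (np.float64(-0.10762614410188519), np.float64(-0.029084337017092253))
```

{"fn": "step_arm", "kwargs": {
  "commands": [
    {"xyz": [0,0,-0.03],"twist": [0,0,0]},
    {"xyz": [0,0,-0.06],"twist": [0,0,0]},
    {"xyz": [0,0,-0.09],"twist": [0,0,0]},
    {"xyz": [0,0,-0.108],"twist": [0,0,0]},
    {"xyz": [0,0,-0.116],"twist": [0,0,0]},
    {"xyz": [0,0,-0.116],"twist": [0,0,0]},
    {"xyz": [0.005,-0.0005,-0.116],"twist": [0,0,0]},
    {"xyz": [0.01,-0.001,-0.116],"twist": [0,0,0]},
    {"xyz": [0.014,-0.0014,-0.116],"twist": [0,0,0]},
    {"xyz": [0.018,-0.0018,-0.116],"twist": [0,0,0]}
  ],
  "fingers": 255
}}

```text
time: 10.55
tool_pos: [0.493, 0.0985, 0.0302]
ee_rot: [-1.57, -0.003, -0.1]
wrist_force: [-0.1, 0.6, 0.1]
width: 0.0002
```

Run:
```python
from h import *
o=robot.get_obs(); print(o['time'],o['tool_pos'],o['ee_rot'],o['width'],o['wrist_force'])
snap('wrist','w8')
```

```text
10.55 [0.49303211 0.09854109 0.03019841] [-1.57021615 -0.00348549 -0.09996079] 0.00019716318521105134 [-0.10584903  0.61920466  0.08912813]
```

View pics/w8.png

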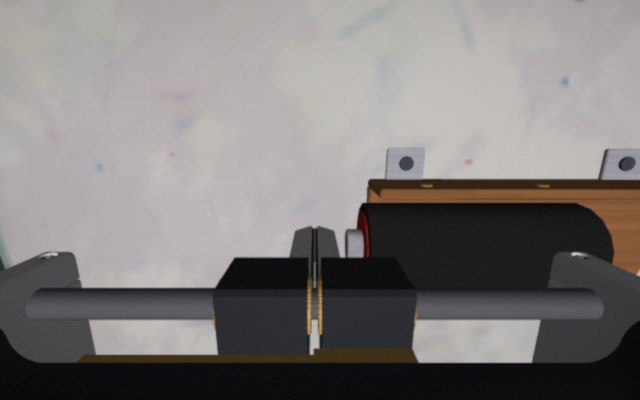

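Run:
```python
from h import *
z=np.load('/tmp/w8.npz'); W=cloud(z['d'],z)
for u,v in[(360,262),(390,262),(370,310),(405,265),(395,345),(330,240),(322,232),(480,206),(352,232)]: print(u,v,z['d'][v,u],W[v,u].round(3))
```

```text
360 262 0.0799013 [0.509 0.129 0.128]
390 262 0.0803693 [0.517 0.128 0.128]
370 310 0.06651789 [0.509 0.124 0.143]
405 265 0.15437575 [0.542 0.092 0.06 ]
395 345 0.06853016 [0.514 0.114 0.144]
330 240 0.1626529 [0.503 0.106 0.049]
322 232 0.17581707 [0.499 0.106 0.035]
480 206 0.16975309 [0.593 0.114 0.038]
352 232 0.1739048 [0.517 0.105 0.037]
```

{"fn": "step_arm", "kwargs": {
  "commands": [
    {"xyz": [0.003,-0.0003,0],"twist": [0,0,0]},
    {"xyz": [0.006,-0.0006,0],"twist": [0,0,0]},
    {"xyz": [0.009,-0.0009,0],"twist": [0,0,0]},
    {"xyz": [0.013,-0.0013,0],"twist": [0,0,0]},
    {"xyz": [0.017,-0.0017,0],"twist": [0,0,0]},
    {"xyz": [0.021,-0.0021,0],"twist": [0,0,0]},
    {"xyz": [0.025,-0.0025,0],"twist": [0,0,0]},
    {"xyz": [0.029,-0.0029,0],"twist": [0,0,0]},
    {"xyz": [0.033,-0.0033,0],"twist": [0,0,0]},
    {"xyz": [0.037,-0.0037,0],"twist": [0,0,0]},
    {"xyz": [0.041,-0.0041,0],"twist": [0,0,0]},
    {"xyz": [0.045,-0.0045,0],"twist": [0,0,0]}
  ]
}}

```text
time: 11.6
tool_pos: [0.5346, 0.0942, 0.0283]
ee_rot: [-1.571, 0.004, -0.1]
wrist_force: [-5.3, 1.0, 3.5]
width: 0.0006
```

Run:
```python
from h import *
o=robot.get_obs(); print(o['time'],o['tool_pos'],o['ee_rot'],o['wrist_force'])
snap('wrist','w9')
```

```text
11.6 [0.53463774 0.09416788 0.02825424] [-1.57113613  0.00403215 -0.09962888] [-5.32212369  1.04160664  3.48849718]
```

View pics/w9.png

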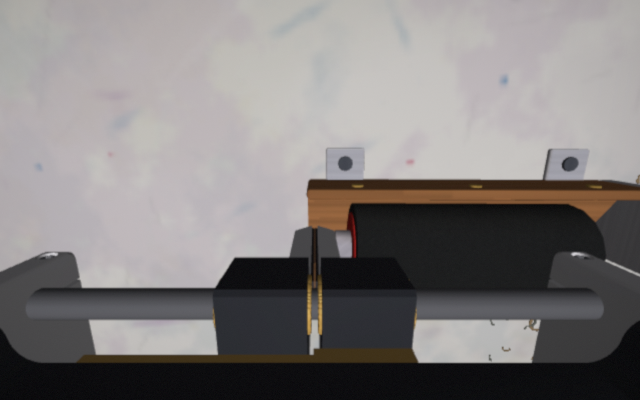

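{"fn": "step_arm", "kwargs": {
  "commands": [
    {"xyz": [0.003,-0.0003,0],"twist": [0,0,0]},
    {"xyz": [0.006,-0.0006,0],"twist": [0,0,0]},
    {"xyz": [0.009,-0.0009,0],"twist": [0,0,0]},
    {"xyz": [0.012,-0.0012,0],"twist": [0,0,0]},
    {"xyz": [0.015,-0.0015,0],"twist": [0,0,0]},
    {"xyz": [0.018,-0.0018,0],"twist": [0,0,0]},
    {"xyz": [0.02,-0.002,0],"twist": [0,0,0]},
    {"xyz": [0.022,-0.0022,0],"twist": [0,0,0]},
    {"xyz": [0.024,-0.0024,0],"twist": [0,0,0]},
    {"xyz": [0.026,-0.0025,0],"twist": [0,0,0]}
  ]
}}

```text
time: 12.48
tool_pos: [0.5622, 0.0914, 0.0282]
ee_rot: [-1.571, 0.0, -0.1]
wrist_force: [-2.6, 0.8, -0.7]
width: 0.0002
```

{"fn": "step_arm", "kwargs": {
  "commands": [
    {"xyz": [0.001,0,0],"twist": [0,0,0]},
    {"xyz": [0.002,-0.0002,0],"twist": [0,0,0]},
    {"xyz": [0.003,-0.0003,0],"twist": [0,0,0]}
  ]
}}

```text
time: 12.73
tool_pos: [0.5651, 0.0912, 0.0283]
ee_rot: [-1.571, 0.0, -0.1]
wrist_force: [-1.6, -0.6, -1.9]
width: 0.0004
```

{"fn": "step_arm", "kwargs": {
  "commands": [
    {"xyz": [0.001,0,0],"twist": [0,0,0]},
    {"xyz": [0.002,-0.0002,0],"twist": [0,0,0]}
  ]
}}

```text
time: 12.9
tool_pos: [0.5671, 0.091, 0.0285]
ee_rot: [-1.571, -0.0, -0.1]
wrist_force: [-1.9, -0.1, -1.3]
width: 0.0004
```

{"fn": "step_arm", "kwargs": {
  "commands": [
    {"xyz": [0.001,0,0],"twist": [0,0,0]},
    {"xyz": [0.002,-0.0002,0],"twist": [0,0,0]}
  ]
}}

```text
time: 13.07
tool_pos: [0.5675, 0.0909, 0.0284]
ee_rot: [-1.571, 0.004, -0.1]
wrist_force: [-8.0, 0.7, 3.3]
width: 0.0002
```

Run:
```python
from h import *
snap('wrist','w10')
p,d,c=snap('side','s10'); cv2.imwrite('pics/s10c.png',cv2.resize(p[170:270,230:370,::-1],None,fx=5,fy=5))
```

```text
(no output)
```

View pics/w10.png

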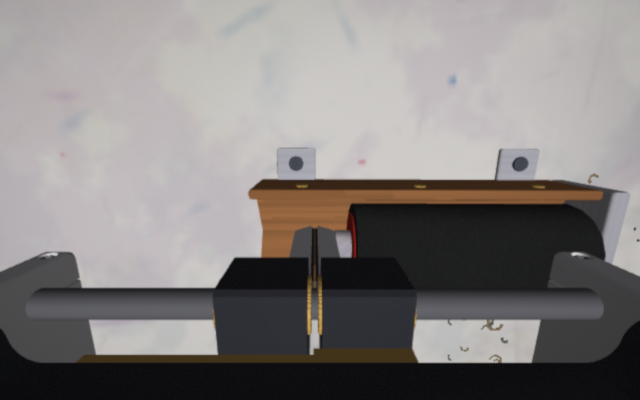

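View pics/s10c.png

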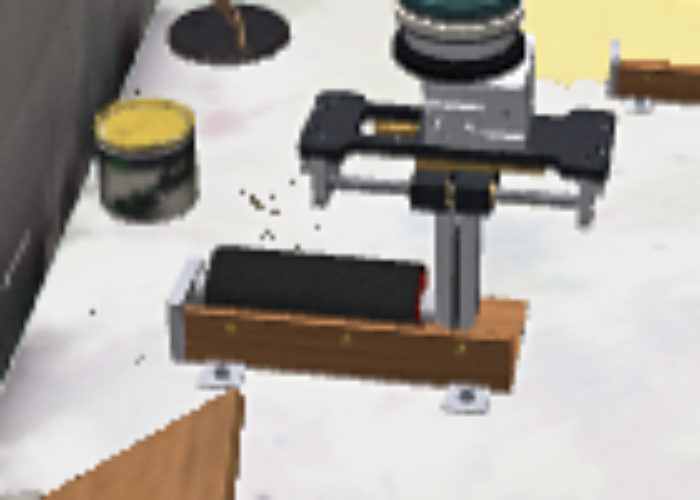

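The force rose to 8 N with the tool stalled at rest x = -63 mm (expected -62.5), and the side crop shows the far stub at the stop at (195,290). I back off, rise and move aside to check.

{"fn": "step_arm", "kwargs": {
  "commands": [
    {"xyz": [-0.005,0.0005,0],"twist": [0,0,0]},
    {"xyz": [-0.015,0.0015,0],"twist": [0,0,0]},
    {"xyz": [-0.03,0.003,0],"twist": [0,0,0]},
    {"xyz": [-0.035,0.003,0.03],"twist": [0,0,0]},
    {"xyz": [-0.035,0.003,0.065],"twist": [0,0,0]},
    {"xyz": [-0.035,0.003,0.1],"twist": [0,0,0]},
    {"xyz": [-0.06,0.003,0.13],"twist": [0,0,0]},
    {"xyz": [-0.09,0.003,0.15],"twist": [0,0,0]},
    {"xyz": [-0.12,0.003,0.17],"twist": [0,0,0]},
    {"xyz": [-0.15,0.003,0.18],"twist": [0,0,0]},
    {"xyz": [-0.16,0.003,0.18],"twist": [0,0,0]},
    {"xyz": [-0.16,0.003,0.18],"twist": [0,0,0]}
  ]
}}

```text
time: 14.17
tool_pos: [0.4084, 0.0941, 0.2102]
ee_rot: [-1.57, -0.006, -0.099]
wrist_force: [1.3, -0.2, 0.1]
width: 0.0004
```

Run:
```python
from h import *
o=robot.get_obs(); print(o['time'],o['tool_pos'],o['wrist_force'])
p,d,c=snap('top','t11'); cv2.imwrite('pics/t11c.png',cv2.resize(p[135:235,250:375,::-1],None,fx=6,fy=6,interpolation=cv2.INTER_CUBIC))
p,d,c=snap('side','s11'); cv2.imwrite('pics/s11c.png',cv2.resize(p[200:270,250:350,::-1],None,fx=7,fy=7))
p,d,c=snap('wrist','w11')
```

```text
14.1667 [0.40839656 0.09406117 0.21021735] [ 1.27320326 -0.22129357  0.05202009]
```

View pics/t11c.png

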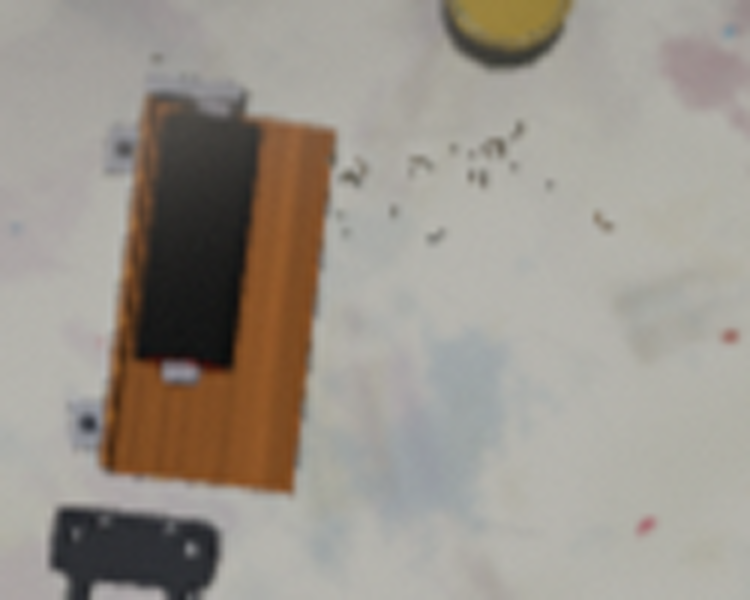

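View pics/s11c.png

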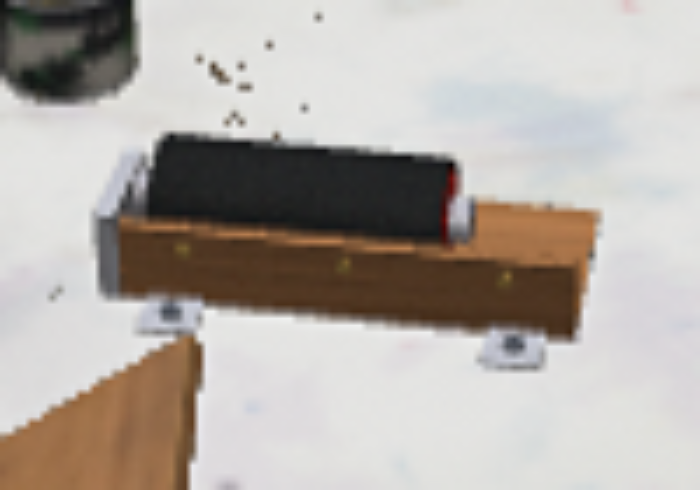

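View pics/w11.png

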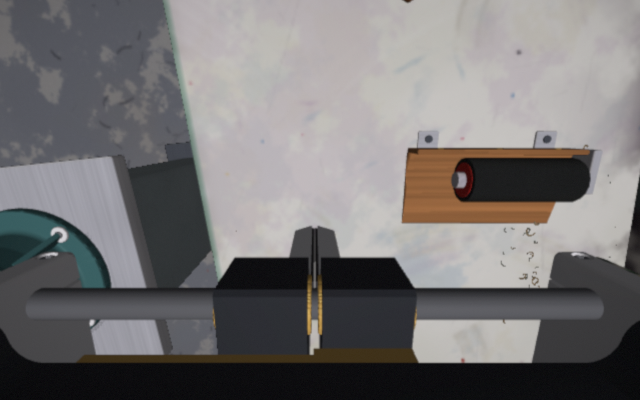

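Run:
```python
from h import *
from scipy.optimize import least_squares as ls
z=np.load('/tmp/top0.npz'); z2=np.load('/tmp/t11.npz')
px=lambda L:(np.array(L)+.5)/6-.5+[250,135]
def fit(M,I,g): s=ls(lambda q:(proj(T(q,M),z2)-I).ravel(),g); return s.x,s.fun.round(1)
h=.033
print('roller',fit([[.065,.027,h],[.065,-.027,h],[-.065,-.027,h],[-.065,.027,h]],px([(162,115),(260,125),(233,368),(137,358)]),[.65,.08,-.1]))
r=fit([[.1,.037,.041],[-.1,.037,.041],[.1,-.065,0],[-.1,-.065,0]],px([(148,96),(102,468),(336,128),(293,493)]),[.63,.085,-.1]); print('rest',r)
q=np.array([.630,.085,-.097]);a=T(q,[[.025,0,0]]);print('expected',a)
d=cv2.absdiff(z['p'],z2['p']).max(2); 
for n,(u,v) in dict(tape=(182,236),gouge=(208,200),tin=(334,132),sciss=(458,240)).items(): print(n,d[v-22:v+22,u-22:u+22].max())
```

```text
roller (array([ 0.65479534,  0.08121058, -0.08616653]), array([-0.3,  0.1,  0.3,  0.1,  0.5, -0. , -0.5, -0.1]))
rest (array([ 0.62903706,  0.08302613, -0.09754331]), array([-0.4, -0.5, -0.4,  0.1,  0.3,  0.1,  0.5,  0.3]))
expected [[0.65488248 0.0825788  0.        ]]
tape 8
gouge 7
tin 8
sciss 8
```

{"fn": "step_arm", "kwargs": {
  "commands": [
    {"xyz": [0,0,0],"twist": [0,0,0]},
    {"xyz": [0,0,0],"twist": [0,0,0]},
    {"xyz": [0,0,0],"twist": [0,0,0]},
    {"xyz": [0,0,0],"twist": [0,0,0]}
  ]
}}

```text
time: 14.65
tool_pos: [0.4094, 0.0938, 0.2078]
ee_rot: [-1.571, 0.001, -0.1]
wrist_force: [-0.7, 0.5, -0.3]
width: 0.0002
```

```bash
python3 -c "
from bench import robot
print(robot.close_job())"
```

```text
the job is handed in; nothing more can be done
None
```

The roller is in the V with its far end against the stop, and I handed the job in at about 14.7 s; no verdict was reported. I rolled it across the bench and over the lip with the two open fingers. Then I closed the fingers and pushed it along the V by its near stub. At the stop the tool stalled and the force rose to 8 N, so I backed off clear of everything.

**Final position:** the last top picture puts the roller about 25–26 mm along the V from the rest's origin (the target is 25 mm). It is within about 2 mm sideways and about 0.01 rad of parallel. I judged its height only by eye in the side picture, where it looks seated with the stub at the stop.

**Other things:** the pictures before and after show no change around the tape, gouge, tin or scissors.

**Disagreements and gaps:**
- The first top-picture fit placed the rest about 2 mm off what the depth data and wrist camera showed. I worked with the wrist camera's value.
- I did not see the half turn directly. I infer it from the near-zero push force over roughly 150 mm of flat bench, which fits rolling rather than sliding.
- On the ramp the finger pads rubbed on the rubber, with about 10 N of push.

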